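Flattening plate held ready over the whetstone

TASK

Slide the grey whetstone along the bench, without lifting it, from the yellow outline until it lies squarely inside the blue outline. Then take the steel flattening plate by its handle off its wooden stand, carry it over the top of the splash guard without touching the guard, and finish while still holding it level and still about one centimetre above the stone, centred on it and lined up lengthwise, so that I can wet the stone first: plate and stone must never touch. Leave the sanding block, the jar and the tape roll where they are.

Things in the scene. Friction and masses are not known exactly. Their poses are not given: they have to be found in the camera images.
- stone: grey whetstone, a plain bar 40 wide, 120 long, 22 mm tall, about 0.25 to 0.45 kg; loose on the bench inside the yellow outline. Origin: centre of its underside; y along its length (so it starts with its y along or against the x of the yellow outline), z up
- yellow_place: rectangle of flat yellow tape on the bench, opening 146 x 64 mm, tape 8 mm wide, nothing stands up from the bench. Origin: centre; x along its long side, z up
- blue_place: rectangle of flat blue tape on the bench, opening 146 x 64 mm, tape 8 mm wide, nothing stands up from the bench. Origin: centre; x along its long side, z up. Yellow and blue may be left or right, and differ in yaw
- splash_guard: fixed grey upright panel, 240 long, 6 thick, with a metal bead along its top edge at 110 mm above the bench, on two wooden feet 50 mm wide across it; it stands between the outlines and the stand. Origin: centre of its foot on the bench; x along its length, z up
- stand: fixed wooden board 150 x 76 mm with two black rubber cross slats whose tops are 20 mm above the bench; the plate lies on it. Origin: centre of its underside; x along its long side, z up
- plate: flattening plate, about 0.25 to 0.5 kg: steel plate 140 x 60 x 8 mm with a dark wooden bar handle upright on its middle, 94 long, 26 wide, from 8 to 52 mm above the plate's underside. Origin: centre of the plate's underside; x along plate and handle, z up; centre of mass on the axis about 13 mm up
- sand_block: bystander: sanding block, wood, 46 x 80 x 28 mm, origin at the centre of its underside
- jar: bystander: clear jar with black cap, 60 mm across, 88 mm tall, origin at the centre of its underside
- tape_roll: bystander: white tape roll lying flat, 60 mm across, 19 mm tall, origin at the centre of its underside

How it is judged:
By the outcome, as a careful person would: the job done as asked, in the order asked, and still so for the second after the job is handed in, while the arm keeps its last pose, push and grip.
It also fails if it takes over 58 s, if anything falls off the work surface, if the arm or the gripper's body presses on something with over 40 N, if the wrist force passes 120 N, or if a joint passes its speed limit or range.

ROBOT

A 7-joint arm with a two-finger parallel gripper is mounted at the origin on a cart in front of the work surface, level with it; the furniture and walls round the work are solid. World frame = base frame: x ahead of the robot, y to its left, z up, the work surface at z = 0. Lengths are in m, angles in rad, forces in N, time in s.
With the tool pointing down it reaches from about 0.425 to 0.925 m from the base axis. Payload 6.8 kg.
Tool frame: the origin (TCP) lies midway between the tips of the shut fingers; the grasp point (between the pads) lies 19 mm behind it; z points along the fingers, y is the direction in which the jaws open and shut (so a half turn about z gives the same grasp; the last joint's range is limited). The gripper opens to 85 mm and grips with 20 to 120 N. Pads are 22 mm wide; open, the fingers measure 114 mm over their backs; the gripper's body (76 mm by 85 mm) begins 54 mm behind the grasp point. The pads swing forward as they close: fully open they stand 13 mm farther back than shut.
Start: joints at [-1.251, 0.477, 0.022, 1.555, -0.011, 1.109, -0.083], TCP at [0.28, 0.614, 0.21] pointing down, gripper open.
Joint ranges: [-2.96, 2.96], [-0.34, 2.1], [-1.41, 1.46], [0.24, 2.44], [-1.37, 4.51], [0.17, 1.92], [-2.96, 2.96]. Speed limits (rad/s): [2.39, 2.39, 3.14, 3.14, 3.14, 3.14, 3.14].

INTERFACE

Orientations are given as a unit quaternion [w, x, y, z].
In Python, from station import status, eyes, workorder gives the robot as it stands. The module is installed in compiled form; this text tells all that it offers.
- The arm moves only by the shell command python3 -m jog 'ROWS' [FORCE]. ROWS is text: rows parted by semicolons, each of 7 numbers parted by spaces: the shift along the tool's x, y, z in m, then the turn, a rotation vector about the tool's x, y, z in degrees, then the finger opening in m, from 0 to 0.0854. In form: dx dy dz rx ry rz jaw; .... A call has 1 to 5 rows; each row is the pose to reach, as a shift and turn from the pose commanded when the call began, along the tool's axes at that moment; what a row does not reach only later rows make up. A row lasts 1/10 s, in which the tool goes at most 50 mm and 8.59 degrees, less where a joint would pass 70% of its speed; a pose out of reach is approached as far as the arm can. A call with a gripper value outside its range is refused whole. The fingers move at their own pace and stop on an object; FORCE is the grip in N (left out, the last holds). Time passes only in rows, so rows that repeat a pose let the fingers close. It gives the time, the measured TCP pose, the force and the opening at its end, in the units of the state.
- status.get_obs(): the state, without advancing time (a new reading comes with each control period).
- eyes.read_camera(name): name is "scene" or "top" or "wrist"; returns a dict with "image" (480x640x3 uint8, red, green, blue), "intrinsics" (3x3 intrinsics, pixels), "k1" (the pictures are not rectified: a ray, as slopes to the right and down, at radius r is drawn at 1 + k1 r^2 times it, then the intrinsics apply), "position" and "orientation" of the camera in the world. Camera axes: x right, y up, looking along -z (the intrinsics and any distortion apply to the point x, -y, -z); pixel columns grow to the right and rows downward; lengths in m; the calibration is good to about 2 mm. A picture is of the moment at which its call begins. There is no depth.
- workorder.hand_in(): hands the job in, once; it reports no verdict.
The state is a dict: "t": time; "q": joint angles; "joint_vel": joint speeds; "joint_torque": joint torques, N m; "eef_pos": TCP position; "tool_rot": TCP orientation; "contact_force": force on the tool from outside, world axes, zero at the start; "torque": the same for the moment, N m; "gripper_width": opening from 0.0 (shut) to 1.0 (fully open).
Only numpy, scipy, OpenCV 4.12 (cv2) and the standard library are available. Lean on these libraries where they do the work, as an engineer would, in place of code of your own. Each camera call takes 0.05 s, during which the arm holds its last target.

## Working session

There is one attempt and no reset: what is moved stays moved. The work goes in short steps, Python scripts to look and compute and a shell command to move; the robot and the scene stay as the last step left them, time stands still between calls to the robot, and variables do not carry over. Pictures are saved under pics/ and viewed, and the job is handed in when it is done.

```bash
mkdir -p pics; ls; cat > h.py <<'E'
import numpy as np, cv2
from scipy.spatial.transform import Rotation as R
def Q(q): return R.from_quat([q[1],q[2],q[3],q[0]])
def grab(eyes,name,fn=None):
    c=eyes.read_camera(name)
    if fn: cv2.imwrite('pics/'+fn+'.png',cv2.cvtColor(c['image'],cv2.COLOR_RGB2BGR))
    return c
def rays(c,px):
    px=np.atleast_2d(np.array(px,float)); K=np.array(c['intrinsics'])
    d=np.array([c['k1'],0,0,0,0],float)
    n=cv2.undistortPoints(px.reshape(-1,1,2),K,d).reshape(-1,2)
    v=np.c_[n[:,0],-n[:,1],-np.ones(len(n))]
    return np.array(c['position']),Q(c['orientation']).apply(v)
def plane(c,px,z):
    o,v=rays(c,px); t=(z-o[2])/v[:,2]; return o+v*t[:,None]
def proj(c,P):
    P=np.atleast_2d(np.array(P,float)); K=np.array(c['intrinsics'])
    v=Q(c['orientation']).inv().apply(P-np.array(c['position']))
    n=np.c_[v[:,0]/-v[:,2],-v[:,1]/-v[:,2]]; r=(n**2).sum(1)
    n=n*(1+c['k1']*r)[:,None]
    return np.c_[n[:,0]*K[0,0]+K[0,2],n[:,1]*K[1,1]+K[1,2]]
E
python3 - <<'E'
from h import *
from station import status,eyes
o=status.get_obs(); print(o)
for n in ['scene','top','wrist']:
    c=grab(eyes,n,n+'0'); print(n,c['intrinsics'],c['k1'],c['position'],c['orientation'])
E
```

```text
pics
{'t': 0.0, 'q': array([-1.25110785,  0.47778919,  0.02232556,  1.5564585 , -0.01150013,
        1.10929197, -0.08308017]), 'joint_vel': array([-6.12427678e-04, -1.26059047e-03,  6.47735634e-04, -4.09369159e-04,
       -5.09490279e-04,  8.24146713e-05,  5.91256484e-04]), 'joint_torque': array([-7.40131109e-04, -5.96460736e+01,  1.60785835e+00, -2.81197089e+01,
        1.25775495e-02,  9.49254289e-03,  1.28239324e-05]), 'eef_pos': array([0.27977565, 0.61359254, 0.20852981]), 'tool_rot': array([-1.29837397e-04,  2.12240578e-01,  9.77217023e-01, -9.00218238e-04]), 'contact_force': array([0.30444473, 0.58948943, 0.05970491]), 'torque': array([-0.01498578,  0.01488455,  0.00335651]), 'gripper_width': 1.000247003374862}
scene [[441.05362687   0.         320.20047853]
 [  0.         441.05362687 241.87909965]
 [  0.           0.           1.        ]] 0.0002092568540692915 [-0.18089765  0.67336777  0.50678514] [-0.32392412 -0.2077882   0.47640181  0.79053055]
top [[591.7395173    0.         317.62642454]
 [  0.         591.7395173  236.70351655]
 [  0.           0.           1.        ]] -0.08987786595577153 [0.27746843 0.04216391 1.72399387] [ 0.70969899  0.04643189 -0.04021574 -0.701822  ]
wrist [[337.77176574   0.         316.90591008]
 [  0.         337.77176574 238.90434872]
 [  0.           0.           1.        ]] -0.028556913100610266 [0.21082906 0.64632119 0.3743289 ] [ 0.8309102  -0.12920487 -0.08193322  0.53495915]
```

View pics/scene0.png

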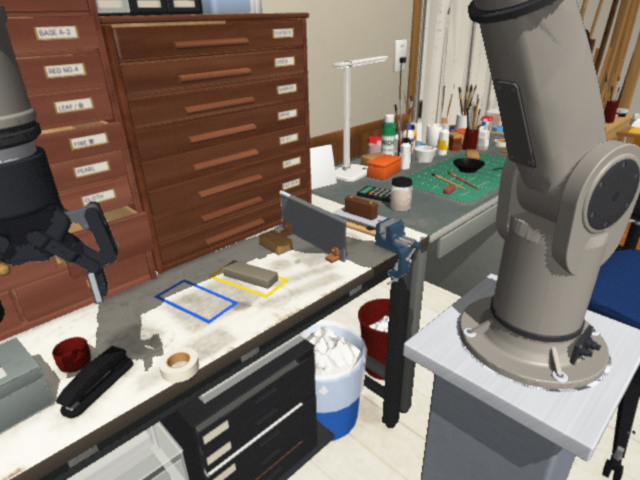

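View pics/top0.png

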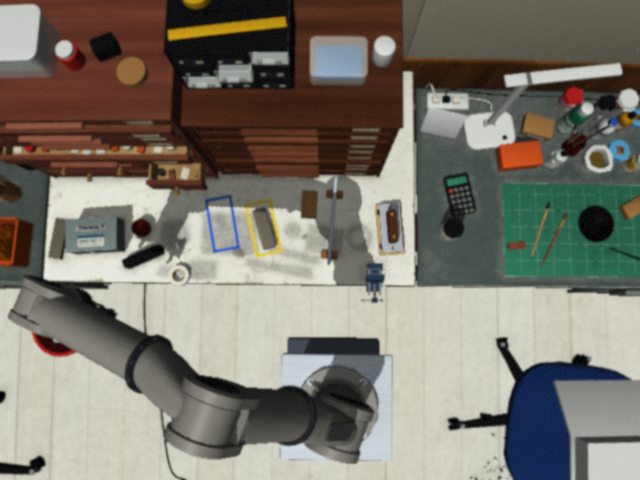

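View pics/wrist0.png

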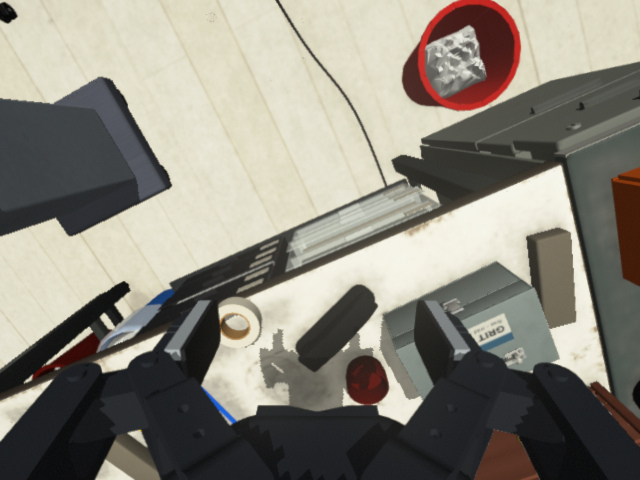

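The scene view shows the stone (250,273) in the yellow outline, blue outline at (197,300) and guard at (313,225). In the top view: blue (222,223), yellow/stone (263,228), block (309,204), guard (334,220), plate on stand (391,228), tape roll (179,272), jar (453,227). Next I measure.

```bash
python3 - <<'E'
from h import *
im=cv2.imread('pics/top0.png')
cr=im[165:300,120:470]; cv2.imwrite('pics/topcrop.png',cv2.resize(cr,None,fx=2.28,fy=2.28,interpolation=cv2.INTER_CUBIC))
im=cv2.imread('pics/scene0.png')
cr=im[170:400,140:440]; cv2.imwrite('pics/scenecrop.png',cv2.resize(cr,None,fx=2.6,fy=2.6,interpolation=cv2.INTER_CUBIC))
E
```

```text
(no output)
```

View pics/topcrop.png

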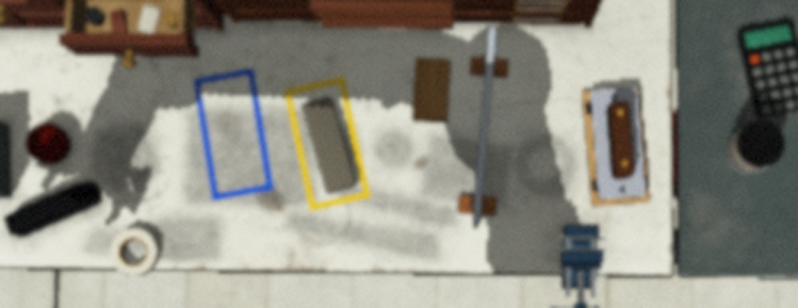

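View pics/scenecrop.png

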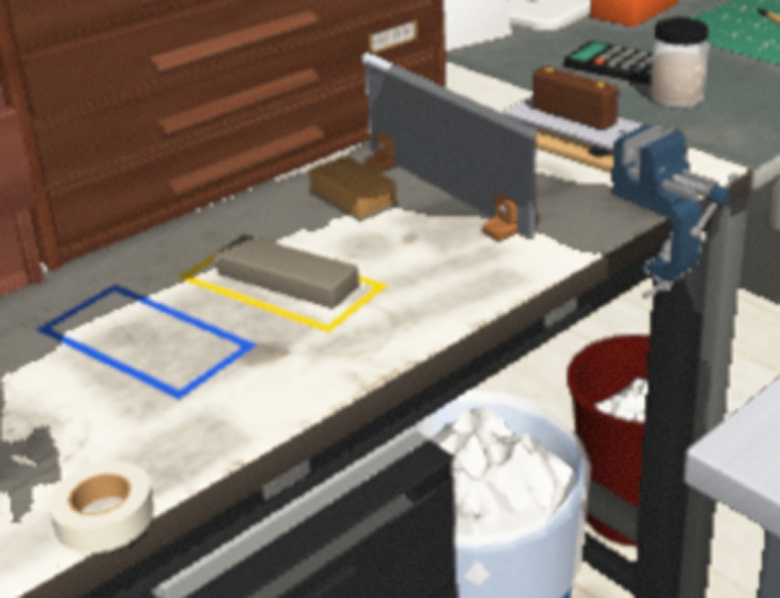

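The top crop shows the plate on its stand at about (616,145), with a brown handle; the stone at (331,145); and blue at (233,134). The vise sits at (582,255), robot-side of the stand.

```bash
cat > meas.py <<'E'
from h import *
def big(m,n=1):
    cs,_=cv2.findContours(m.astype(np.uint8),cv2.RETR_EXTERNAL,cv2.CHAIN_APPROX_NONE)
    return sorted(cs,key=cv2.contourArea)[::-1][:n]
def rect(c,cnt,z):
    P=plane(c,cnt.reshape(-1,2),z)[:,:2].astype(np.float32)*1000
    (cx,cy),(w,h),a=cv2.minAreaRect(P)
    b=cv2.boxPoints(((cx,cy),(w,h),a)); e=[b[1]-b[0],b[2]-b[1]]; l=max(e,key=np.linalg.norm)
    return np.round([cx,cy,min(w,h),max(w,h),np.degrees(np.arctan2(l[1],l[0]))%180],1)
E
python3 - <<'E'
from meas import *
from station import status,eyes
c=grab(eyes,'top'); im=c['image'].astype(int); r,g,b=im[...,0],im[...,1],im[...,2]
hsv=cv2.cvtColor(c['image'],cv2.COLOR_RGB2HSV)
roi=np.zeros(im.shape[:2],bool); roi[180:290,150:460]=1
print('blue',rect(c,big(roi&(b>r+50)&(np.arange(640)<260))[0],0))
ym=roi&(r>b+60)&(g>b+50)&(np.arange(640)<290)&(np.arange(640)>240)
print('yellow',rect(c,big(ym)[0],0))
for n,(x,y) in dict(stone=(263,228),stone2=(260,215),handle=(391,228),plate=(383,222),guard=(332,240),block=(309,204),white=(290,235)).items(): print(n,im[y,x],hsv[y,x])
print(plane(c,[[391,228]],0.072),plane(c,[[334,220]],0.11),plane(c,[[309,204]],0.028),plane(c,[[375,265],[375,300]],0.03),plane(c,[[179,272]],.019),plane(c,[[453,227]],.088))
E
```

```text
blue [525.7 342.1  81.2 160.8  11.4]
yellow [514.6 219.8  82.2 161.6  13.7]
stone [105 100  86] [ 22  46 105]
stone2 [103  97  83] [ 21  50 103]
handle [74 42 25] [ 10 169  74]
plate [171 174 182] [112  15 182]
guard [78 80 80] [90  6 80]
block [76 55 31] [ 16 151  76]
white [184 183 171] [ 28  18 184]
[[ 0.50789658 -0.14865727  0.072     ]] [[0.52317849 0.01293273 0.11      ]] [[0.5819689  0.08453492 0.028     ]] [[ 0.40612542 -0.1072113   0.03      ]
 [ 0.30613724 -0.1073258   0.03      ]] [[0.37998047 0.45960788 0.019     ]] [[ 0.51040866 -0.32090351  0.088     ]]
```

```bash
python3 - <<'E'
from meas import *
from station import status,eyes
c=grab(eyes,'top'); im=c['image'].astype(int); r,g,b=im[...,0],im[...,1],im[...,2]
X=np.arange(640)[None,:]; Y=np.arange(480)[:,None]
def box(x0,x1,y0,y1): return (X>=x0)&(X<x1)&(Y>=y0)&(Y<y1)
m=box(245,285,200,258)&(r<135)&(r-b<35)&(r-b>10)&(r>80)
print('stone',rect(c,big(m)[0],0.022))
m=box(375,410,195,260)&(r-b>25)&(r<130)
print('handle',rect(c,big(m)[0],0.072))
m2=box(370,410,195,260)&(((b>=r)&(r>120))|m)
print('plate',rect(c,big(m2)[0],0.028))
m=box(300,320,185,222)&(r-b>25)&(r<130); print('block',rect(c,big(m)[0],0.028))
m=box(322,345,170,270)&(b>=r)&(r>85); print('bead',rect(c,big(m)[0],0.11))
v=np.zeros((480,640,3),np.uint8);v[m2]=255; v[m]=(255,0,0)
E
```

```text
stone [510.9 212.   45.9 119.5  15.3]
handle [ 515.2 -151.9   22.7   89.1    3.9]
plate [ 518.7 -153.8   67.   138.     1.4]
block [582.1  86.   43.6  76.8   0.6]
bead [535.5  19.2  13.5 224.4 174.5]
```

```bash
cat > go.py <<'E'
import sys
from h import *
from station import status
def to(x,y,z,jaw):
    """x,y,z mm TCP target; jaw = world heading of jaw line (deg, mod 180)"""
    o=status.get_obs(); T=Q(o['tool_rot'])
    d=T.inv().apply(np.array([x,y,z])-o['eef_pos']*1000)
    ty=T.apply([0,1,0]); a=np.degrees(np.arctan2(ty[1],ty[0])); da=(jaw-a+90)%180-90
    # target orientation: exactly down
    tgt=np.radians(a+da); Y=np.array([np.cos(tgt),np.sin(tgt),0]); Z=np.array([0,0,-1.]); X=np.cross(Y,Z)
    M=R.from_matrix(np.c_[X,Y,Z]); rv=np.degrees((T.inv()*M).as_rotvec())
    print('t',round(o['t'],2),'tcp',np.round(o['eef_pos']*1000,1),'jaw',round(a,2),'tilt',np.round(T.apply([0,0,1])[:2]*1000,1),'F',np.round(o['contact_force'],1),'w',round(o['gripper_width'],3),'q',np.round(o['q'],2))
    print('row m/deg',np.round(d/1000,4),np.round(rv,2))
if __name__=='__main__': to(*map(float,sys.argv[1:5]))if len(sys.argv)>4 else to(*map(float,sys.argv[1:4]),0)
E
sed -i 's/def to(x,y,z,jaw)/def to(x,y,z,jaw=0)/;$d' go.py; echo "if __name__=='__main__': to(*map(float,sys.argv[1:5]))" >> go.py
python3 go.py 505 215 180 105.3
```

```text
t 0.25 tcp [279.9 613.9 209. ] jaw 65.49 tilt [-0.3 -0.8] F [ 0.7 -0.6  0.8] w 1.001 q [-1.25  0.48  0.02  1.56 -0.01  1.11 -0.08]
row m/deg [-0.3703 -0.2696  0.0293] [-5.000e-02 -1.000e-02 -3.981e+01]
```

```bash
python3 -m jog '-0.18 -0.13 0.012 0 0 -20 0.0854; -0.18 -0.13 0.012 0 0 -20 0.0854; -0.37 -0.27 0.029 0 0 -40 0.0854; -0.37 -0.27 0.029 0 0 -40 0.0854; -0.37 -0.27 0.029 0 0 -40 0.0854' 20; python3 go.py 505 215 180 105.3
```

```text
t: 0.75
eef_pos: [0.4034, 0.3951, 0.1942]
tool_rot: [0.0, -0.138, 0.99, 0.0]
contact_force: [1.0, 0.4, -0.2]
gripper_width: 1.0
t 0.75 tcp [403.4 395.1 194.2] jaw 105.81 tilt [0.3 0.2] F [ 1.   0.4 -0.2] w 1.0 q [-0.83  0.31 -0.06  1.84  0.02  0.99  0.94]
row m/deg [-0.0487 -0.2009  0.0142] [0.01 0.02 0.51]
```

```bash
python3 -m jog '-0.049 -0.201 0.014 0 0 0.5 0.0854; -0.049 -0.201 0.014 0 0 0.5 0.0854; -0.049 -0.201 0.014 0 0 0.5 0.0854; -0.049 -0.201 0.014 0 0 0.5 0.0854; -0.049 -0.201 0.014 0 0 0.5 0.0854' ; python3 -m jog '0 0 0 0 0 0 0.05;0 0 0 0 0 0 0.05;0 0 0 0 0 0 0.05;0 0 0 0 0 0 0.05;0 0 0 0 0 0 0.05'; python3 go.py 505 215 180 105.3
python3 - <<'E'
from h import *
from station import eyes
for n in ['wrist','top','scene']:
    c=grab(eyes,n,n+'1')
    import pickle; pickle.dump(c,open(n+'1.pkl','wb'))
E
```

```text
t: 1.25
eef_pos: [0.5065, 0.2087, 0.18]
tool_rot: [0.0, -0.125, 0.992, -0.002]
contact_force: [-0.7, 0.4, 0.7]
gripper_width: 1.0
t: 1.75
eef_pos: [0.503, 0.2175, 0.1803]
tool_rot: [-0.0, -0.131, 0.991, 0.0]
contact_force: [0.0, -0.4, 0.4]
gripper_width: 0.588
t 1.75 tcp [503.  217.5 180.3] jaw 105.1 tilt [-0.1  0.2] F [ 0.  -0.4  0.4] w 0.588 q [-0.55  0.3   0.03  1.89 -0.01  0.95  1.32]
row m/deg [-0.0013 -0.0029  0.0003] [ 0.02 -0.   -0.2 ]
```

View pics/wrist1.png

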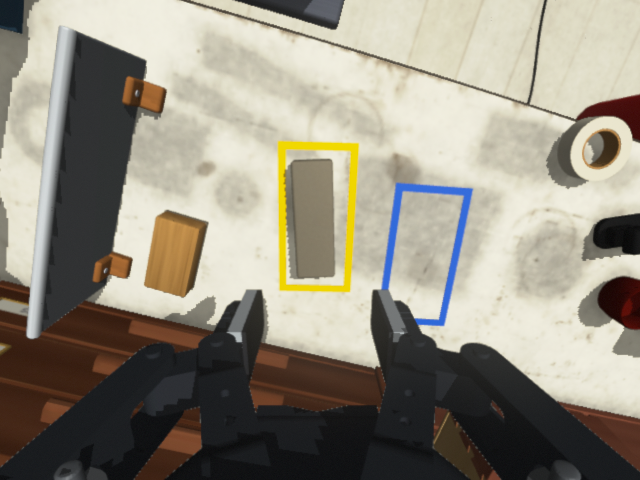

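Wrist view: stone (315,218) in yellow (318,216), blue at (428,253) entirely visible apart from possible finger clipping at (385,295), guard bead at (55,190).

```bash
cat > wm.py <<'E'
from meas import *
def measure(c,pts=None):
    im=c['image'].astype(int); r,g,b=im[...,0],im[...,1],im[...,2]
    bl=big((b>r+50)&(b>90))[0]; ye=big((r>b+70)&(g>b+60)&(abs(r-g)<70)&(r>150))[0]
    return bl,ye
E
python3 - <<'E'
from wm import *; import pickle
c=pickle.load(open('wrist1.pkl','rb')); im=c['image'].astype(int); r,g,b=im[...,0],im[...,1],im[...,2]
bl,ye=measure(c); print('blue',rect(c,bl,0),'yellow',rect(c,ye,0))
m=np.zeros(r.shape,bool); m[150:285,280:345]=1
print(im[220,315],im[220,293],im[220,305])
mm=m&(abs(r-105)<35)&(r-b>8)&(r-b<40)
n,l,s,_=cv2.connectedComponentsWithStats(mm.astype(np.uint8)); print(s[1:])
v=im.astype(np.uint8)[...,::-1].copy(); cv2.drawContours(v,big(mm),-1,(0,0,255),1); cv2.drawContours(v,[bl,ye],-1,(0,255,0),1)
cv2.imwrite('pics/w1m.png',cv2.resize(v[130:340,240:500],None,fx=3,fy=2.8))
print('stone',rect(c,big(mm)[0],.022))
E
```

```text
blue [527.9 343.3  81.  163.1  11.1] yellow [517.  220.3  81.3 163.4  13.7]
[134 124 104] [96 93 81] [133 124 103]
[[ 286  159   49  120 4747]
 [ 331  165    1    2    2]
 [ 331  171    1    5    5]
 [ 319  175    2    2    3]
 [ 331  177    1    4    4]
 [ 324  188    1    1    1]]
stone [513.6 212.9  46.1 121.5  17.4]
```

View pics/w1m.png

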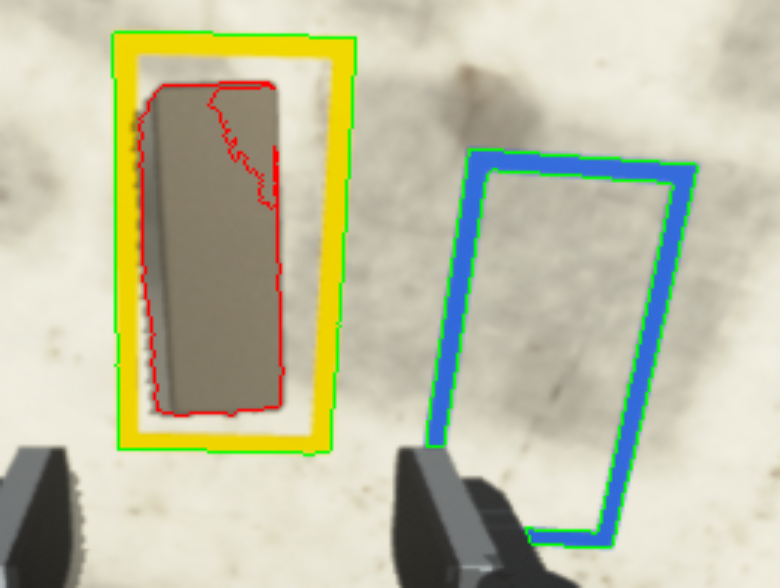

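```bash
python3 - <<'E'
from wm import *; import pickle
c=pickle.load(open('wrist1.pkl','rb')); im=c['image'].astype(int); r,g,b=im[...,0],im[...,1],im[...,2]
m=np.zeros(r.shape,bool); m[150:285,280:342]=1
mm=m&(r>112)&(r<160)&(r-b>18)&(r-b<45)
mm=cv2.morphologyEx(mm.astype(np.uint8),cv2.MORPH_OPEN,np.ones((5,5)))
print('stone',rect(c,big(mm)[0],.022))
P=plane(c,big(mm)[0].reshape(-1,2),.022)*1000
# grasp check: bounds
v=im.astype(np.uint8)[...,::-1].copy(); cv2.drawContours(v,big(mm),-1,(0,0,255),1)
cv2.imwrite('pics/w1s.png',cv2.resize(v[140:300,270:360],None,fx=3.5,fy=3.5))
E
python3 go.py 513 211 60 105.3
```

```text
stone [511.7 216.9  38.1 120.5  17.3]
t 1.9 tcp [503.4 216.7 180.3] jaw 105.03 tilt [0.  0.1] F [-0.6  0.1  0.4] w 0.586 q [-0.54  0.3   0.03  1.89 -0.01  0.95  1.32]
row m/deg [-0.0078 -0.008   0.1203] [ 0.    0.   -0.27]
```

View pics/w1s.png

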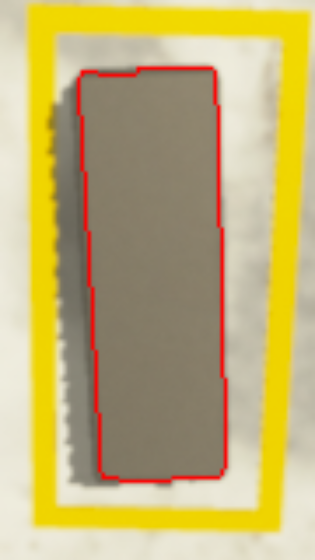

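Stone's top face: centre (512,217), yaw 17.3°, 38×120 mm (given 40×120): consistent.

```bash
python3 go.py 512 217 50 107.3; python3 -m jog '-0.0084 -0.002 0.05 0 0 -2.2 0.056; -0.0084 -0.002 0.1 0 0 -2.2 0.056; -0.0084 -0.002 0.13 0 0 -2.2 0.056;-0.0084 -0.002 0.13 0 0 -2.2 0.056;-0.0084 -0.002 0.13 0 0 -2.2 0.056'; python3 go.py 512 217 15 107.3
```

```text
t 1.9 tcp [503.4 216.7 180.3] jaw 105.03 tilt [0.  0.1] F [-0.6  0.1  0.4] w 0.586 q [-0.54  0.3   0.03  1.89 -0.01  0.95  1.32]
row m/deg [-0.0084 -0.002   0.1303] [ 0.    0.   -2.27]
t: 2.4
eef_pos: [0.5124, 0.2167, 0.0507]
tool_rot: [-0.0, -0.149, 0.989, -0.0]
contact_force: [0.3, -0.1, -0.5]
gripper_width: 0.654
t 2.4 tcp [512.4 216.7  50.7] jaw 107.19 tilt [-0.3 -0.2] F [ 0.3 -0.1 -0.5] w 0.654 q [-0.53  0.49  0.02  1.97 -0.01  0.68  1.37]
row m/deg [0.0003 0.0004 0.0357] [-0.   -0.02 -0.11]
```

```bash
python3 -m jog '0 0 0.02 0 0 0 0.056; 0 0 0.035 0 0 0 0.056; 0 0 0.042 0 0 0 0.056; 0 0 0.045 0 0 0 0.056; 0 0 0.045 0 0 0 0.056'; python3 go.py 512 217 4 107.3; python3 - <<'E'
from h import *
from station import eyes
grab(eyes,'wrist','wrist2')
E
```

```text
t: 2.9
eef_pos: [0.5124, 0.2167, 0.0055]
tool_rot: [0.0, -0.149, 0.989, 0.0]
contact_force: [-0.3, 0.2, 0.2]
gripper_width: 0.657
t 2.9 tcp [512.4 216.7   5.5] jaw 107.19 tilt [0.2 0.1] F [-0.3  0.2  0.2] w 0.657 q [-0.52  0.56  0.01  1.99 -0.01  0.59  1.37]
row m/deg [0.0002 0.0004 0.0015] [ 0.    0.01 -0.11]
```

View pics/wrist2.png

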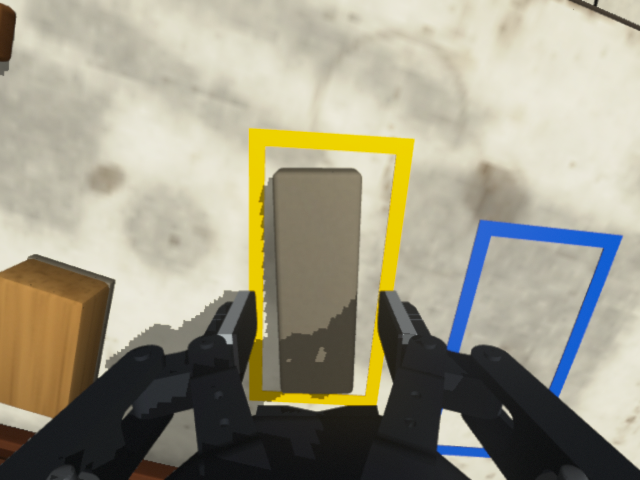

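Fingers straddle the stone evenly (235 and 400 against stone edges 277 and 360). Lowering 4 mm and closing gently.

```bash
python3 -m jog '0 0 0.004 0 0 0 0.045; 0 0 0.004 0 0 0 0.045; 0 0 0.004 0 0 0 0.038; 0 0 0.004 0 0 0 0.038; 0 0 0.004 0 0 0 0.034' 20; python3 -m jog '0 0 0 0 0 0 0.034;0 0 0 0 0 0 0.034;0 0 0 0 0 0 0.034' 20; python3 go.py 512 217 4 107.3
```

```text
t: 3.45
eef_pos: [0.5122, 0.2166, 0.0014]
tool_rot: [0.0, -0.149, 0.989, 0.0]
contact_force: [0.2, -0.0, -0.1]
gripper_width: 0.396
t: 3.75
eef_pos: [0.5122, 0.2166, 0.0013]
tool_rot: [0.0, -0.149, 0.989, 0.0]
contact_force: [-0.0, 0.4, 0.5]
gripper_width: 0.396
t 3.75 tcp [512.2 216.6   1.3] jaw 107.19 tilt [0. 0.] F [-0.   0.4  0.5] w 0.396 q [-0.52  0.57  0.01  1.99 -0.01  0.58  1.37]
row m/deg [ 0.      0.0004 -0.0027] [ 0.    0.   -0.11]
```

Opening 0.396 equals 33.8 mm, less than the stone's 40 mm, so I need to look.

```bash
python3 - <<'E'
from h import *
from station import eyes
grab(eyes,'wrist','wrist3')
c=grab(eyes,'scene','scene3')
im=cv2.imread('pics/scene3.png'); cv2.imwrite('pics/scene3c.png',cv2.resize(im[180:340,150:350],None,fx=3.5,fy=3.5))
E
```

```text
(no output)
```

View pics/wrist3.png

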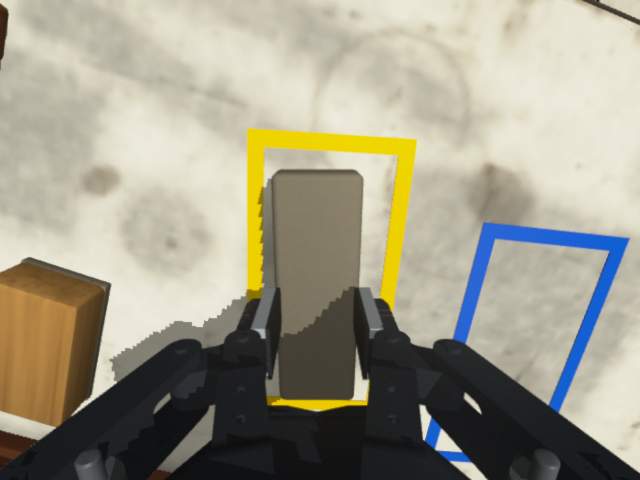

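View pics/scene3c.png

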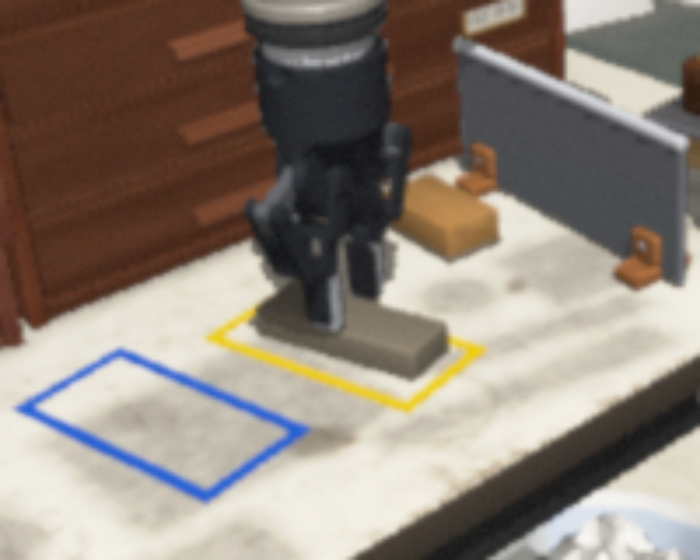

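The pads stand beside the stone and nearly touch it, so the reading may not be linear. I'll close further and see where it stops.

```bash
python3 -m jog '0 0 0 0 0 0 0.030;0 0 0 0 0 0 0.030;0 0 0 0 0 0 0.030' 20;  python3 -m jog '0 0 0 0 0 0 0.020;0 0 0 0 0 0 0.020;0 0 0 0 0 0 0.02' 20; python3 - <<'E'
from h import *
from station import eyes
grab(eyes,'wrist','wrist4')
E
```

```text
t: 4.15
eef_pos: [0.5121, 0.2165, 0.0012]
tool_rot: [-0.0, -0.149, 0.989, -0.0]
contact_force: [-0.5, -0.8, -0.1]
gripper_width: 0.35
t: 4.45
eef_pos: [0.5122, 0.2165, 0.0013]
tool_rot: [0.0, -0.149, 0.989, 0.0]
contact_force: [-0.2, 0.3, 0.5]
gripper_width: 0.236
```

View pics/wrist4.png

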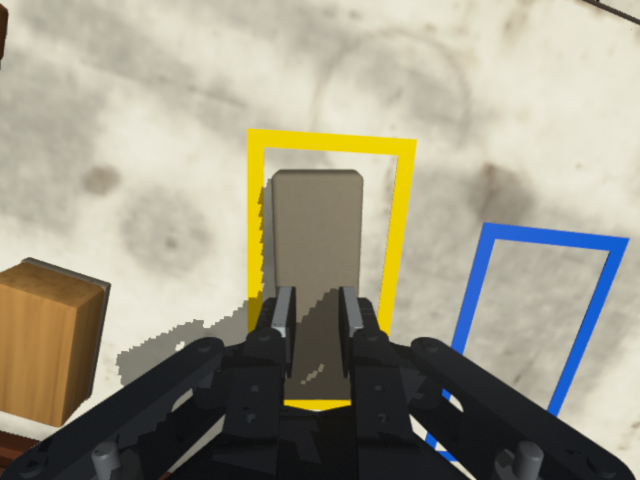

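```bash
python3 - <<'E'
from h import *
from station import eyes,status
o=status.get_obs(); T=Q(o['tool_rot']); p=o['eef_pos']
c=grab(eyes,'wrist'); s=grab(eyes,'scene','scene4')
print(p,o['contact_force'],o['gripper_width'])
for d in (0,-.005,-.01,-.019,-.03):
    for y in (-.01,.01): 
        P=p+T.apply([0,y,d]); print(d,y,proj(c,P).round(),proj(s,P).round())
print('stone px', proj(c,[[.5117,.2167,.022]]), c['position']-p)
im=cv2.imread('pics/scene4.png'); cv2.imwrite('pics/scene4c.png',cv2.resize(im[230:300,200:290],None,fx=8,fy=8,interpolation=cv2.INTER_NEAREST))
E
```

```text
[0.51218176 0.21656773 0.00125215] [-0.28507728 -0.04381899 -0.98448035] 0.23584237273827333
0 -0.01 [[298. 281.]] [[252. 275.]]
0 0.01 [[336. 281.]] [[247. 280.]]
-0.005 -0.01 [[298. 285.]] [[252. 273.]]
-0.005 0.01 [[336. 285.]] [[247. 278.]]
-0.01 -0.01 [[297. 289.]] [[252. 272.]]
-0.01 0.01 [[337. 289.]] [[246. 276.]]
-0.019 -0.01 [[296. 297.]] [[251. 268.]]
-0.019 0.01 [[338. 297.]] [[246. 272.]]
-0.03 -0.01 [[295. 309.]] [[251. 264.]]
-0.03 0.01 [[339. 309.]] [[245. 268.]]
stone px [[317.66491021 298.25166803]] [-0.07262369 -0.02260843  0.16570444]
```

View pics/scene4c.png

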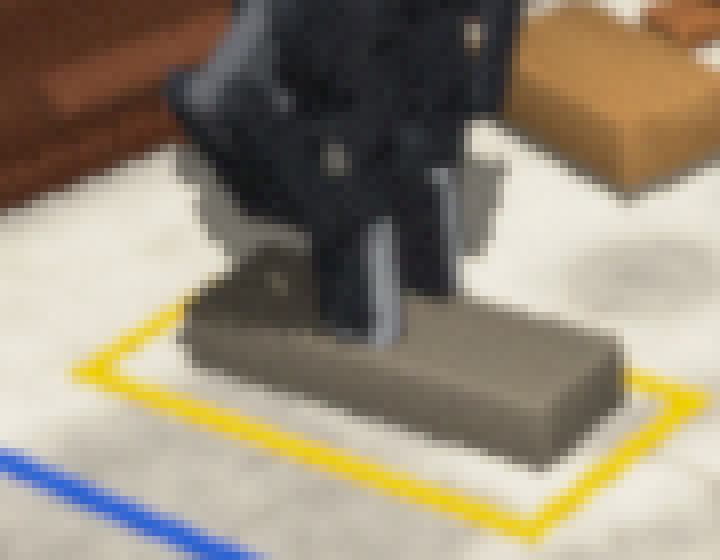

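Tips look about 20 mm higher than the TCP reading implies: the near tip is at scene pixel (247,273), against an expected (247,280). I'll check scene calibration before going lower.

```bash
python3 - <<'E'
from wm import *
from station import eyes,status
s=grab(eyes,'scene'); im=s['image'].astype(int); r,g,b=im[...,0],im[...,1],im[...,2]
roi=np.zeros(r.shape,bool); roi[230:330,140:300]=1
print('blue',rect(s,big(roi&(b>r+50)&(b>80))[0],0)); print('yel',rect(s,big(roi&(r>b+70)&(g>b+50))[0],0))
# sanity: predicted stone top corners
R2=R.from_euler('z',17.3,degrees=True)
for z in (0,.022): print(proj(s,[np.array([.512,.217,z])+R2.apply([a,bb,0]) for a,bb in((-.06,.02),(.06,.02),(.06,-.02),(-.06,-.02))]).round(1).tolist())
E
```

```text
blue [527.  340.6  80.6 162.9  11.1]
yel [516.3 218.3  82.8 165.   13.9]
[[267.3, 289.6], [221.7, 276.1], [233.1, 267.7], [277.8, 280.3]]
[[266.5, 280.6], [220.5, 267.5], [232.0, 259.3], [277.1, 271.5]]
```

Scene calibration is fine (outlines within 2 mm), so the tips really are about 20 mm up at these openings. I'll reopen, then go down in small steps, watching the force.

```bash
python3 -m jog '0 0 -0.004 0 0 0 0.03;0 0 -0.004 0 0 0 0.056;0 0 -0.004 0 0 0 0.056;0 0 -0.004 0 0 0 0.056;0 0 -0.004 0 0 0 0.056' 20;  python3 -m jog '0 0 0.002 0 0 0 0.056;0 0 0.006 0 0 0 0.056;0 0 0.008 0 0 0 0.056;0 0 0.008 0 0 0 0.056' 20; python3 - <<'E'
from h import *
from station import eyes
grab(eyes,'wrist','wrist5')
grab(eyes,'scene','scene5')
im=cv2.imread('pics/scene5.png'); cv2.imwrite('pics/scene5c.png',cv2.resize(im[230:300,200:290],None,fx=8,fy=8,interpolation=cv2.INTER_NEAREST))
E
```

```text
t: 5.15
eef_pos: [0.5121, 0.2165, 0.0052]
tool_rot: [-0.0, -0.149, 0.989, -0.0]
contact_force: [0.4, 0.0, 0.3]
gripper_width: 0.659
t: 5.55
eef_pos: [0.5118, 0.2164, -0.0033]
tool_rot: [-0.0, -0.149, 0.989, -0.0]
contact_force: [-0.7, 0.4, -0.1]
gripper_width: 0.655
```

View pics/scene5c.png

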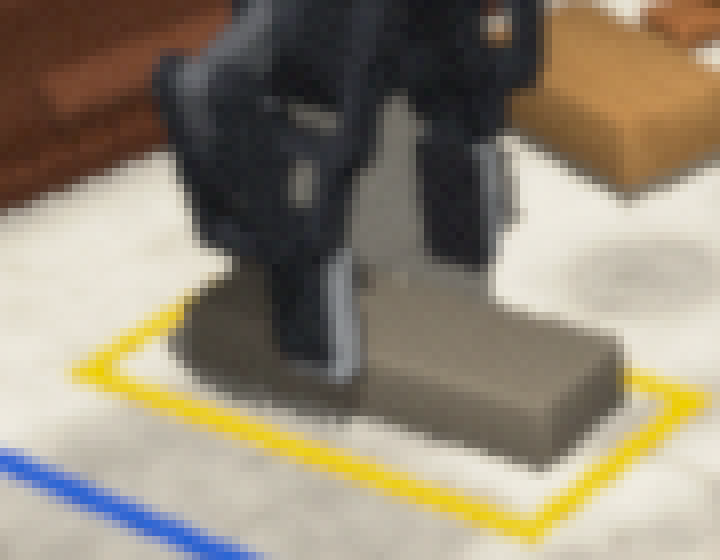

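The near tip is at scene (242,277.5), so its height is about 16 mm and it sits beside the stone. I'll go 9 mm lower in steps.

```bash
python3 -m jog '0 0 0.002 0 0 0 0.056;0 0 0.004 0 0 0 0.056;0 0 0.006 0 0 0 0.056;0 0 0.006 0 0 0 0.056' 20; python3 -m jog '0 0 0.001 0 0 0 0.056;0 0 0.003 0 0 0 0.056;0 0 0.003 0 0 0 0.056' 20; python3 - <<'E'
from h import *
from station import eyes
grab(eyes,'scene','scene6')
im=cv2.imread('pics/scene6.png'); cv2.imwrite('pics/scene6c.png',cv2.resize(im[230:300,200:290],None,fx=8,fy=8,interpolation=cv2.INTER_NEAREST))
E
```

```text
t: 6.05
eef_pos: [0.5119, 0.2165, -0.0091]
tool_rot: [-0.0, -0.149, 0.989, -0.0]
contact_force: [-0.1, -0.3, -1.1]
gripper_width: 0.656
t: 6.35
eef_pos: [0.512, 0.2165, -0.012]
tool_rot: [-0.0, -0.149, 0.989, -0.0]
contact_force: [-0.2, -0.4, -1.1]
gripper_width: 0.655
```

View pics/scene6c.png

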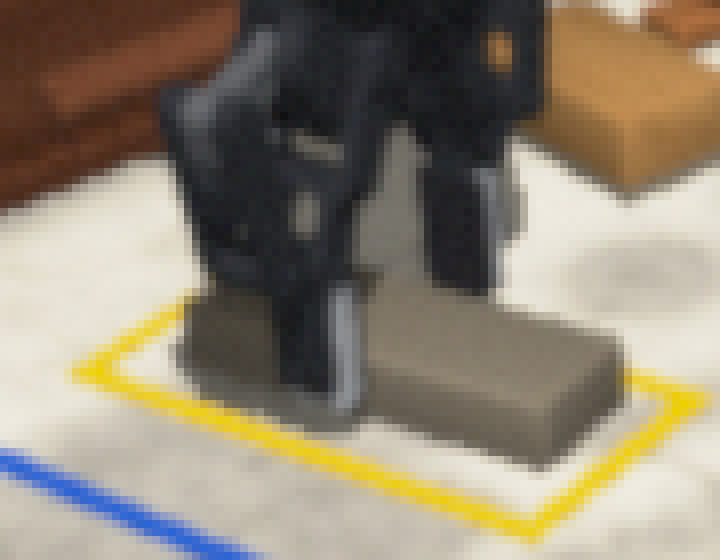

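Tip now at about (243,281), roughly 7 mm above the bench, with no contact. Closing on the stone.

```bash
python3 -m jog '0 0 0 0 0 0 0.045;0 0 0 0 0 0 0.04;0 0 0 0 0 0 0.034;0 0 0 0 0 0 0.03;0 0 0 0 0 0 0.03' 20; python3 -m jog '0 0 0 0 0 0 0.03;0 0 0 0 0 0 0.03' 20; python3 - <<'E'
from h import *
from station import eyes
grab(eyes,'wrist','wrist7')
E
```

```text
t: 6.9
eef_pos: [0.5122, 0.2165, -0.0116]
tool_rot: [0.0, -0.149, 0.989, -0.0]
contact_force: [-0.8, -1.9, 2.1]
gripper_width: 0.459
t: 7.1
eef_pos: [0.5123, 0.2165, -0.0116]
tool_rot: [0.0, -0.149, 0.989, -0.0]
contact_force: [-0.4, -0.2, 4.8]
gripper_width: 0.463
```

View pics/wrist7.png

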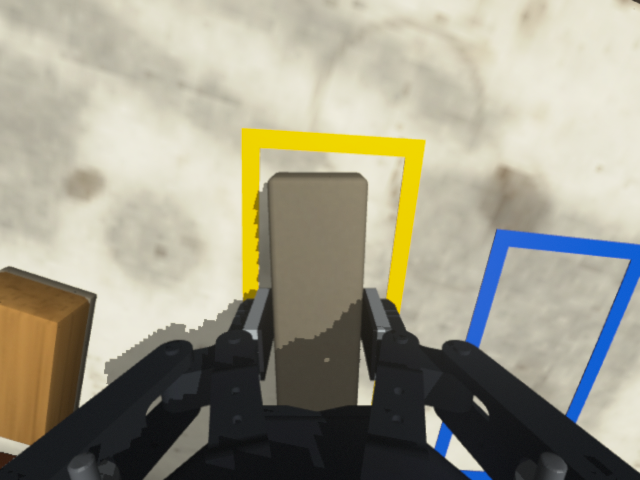

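Gripped: opening 0.463 (39.5 mm), pressing lightly on the bench (Fz about 5 N). Now the slide.

```bash
python3 go.py 528 342.3 -11.7 101.2
```

```text
t 7.15 tcp [512.2 216.5 -11.6] jaw 107.18 tilt [ 0.1 -0. ] F [-1.1 -0.7  5.6] w 0.463 q [-0.52  0.59  0.01  1.99 -0.01  0.56  1.37]
row m/deg [-5.220e-02  1.156e-01  1.000e-04] [-0.    0.01  5.98]
```

```bash
python3 -m jog '-0.0025 0.005 0 0 0 0.2 0.03;-0.008 0.017 0 0 0 0.9 0.03;-0.0145 0.032 0 0 0 1.7 0.03;-0.021 0.047 0 0 0 2.5 0.03;-0.0275 0.061 0 0 0 3.2 0.03' 20; python3 go.py 528 342.3 -11.7 101.2
```

```text
t: 7.65
eef_pos: [0.5207, 0.2816, -0.0116]
tool_rot: [-0.0, -0.121, 0.993, -0.001]
contact_force: [-0.4, -6.0, 8.3]
gripper_width: 0.461
t 7.65 tcp [520.7 281.6 -11.6] jaw 103.88 tilt [-0.4 -2.3] F [-0.4 -6.   8.3] w 0.461 q [-0.63  0.63  0.03  1.91 -0.03  0.61  1.24]
row m/deg [-0.0217  0.0572 -0.    ] [-0.12 -0.05  2.68]
```

```bash
python3 -m jog '-0.006 0.015 0 0 0 0.7 0.03;-0.012 0.030 0 0 0 1.5 0.03;-0.017 0.043 0 0 0 2.2 0.03;-0.0205 0.053 0 0 0 2.7 0.03;-0.0216 0.056 0 0 0 2.8 0.03' 20;python3 -m jog '0 0 0 0 0 0 0.03;0 0 0 0 0 0 0.03;0 0 0 0 0 0 0.03' ; python3 go.py 528 342.3 -11.7 101.2; python3 - <<'E'
from h import *
from station import eyes
grab(eyes,'wrist','wrist8')
grab(eyes,'top','top8')
im=cv2.imread('pics/top8.png'); cv2.imwrite('pics/top8c.png',cv2.resize(im[180:280,190:300],None,fx=5,fy=5))
E
```

```text
t: 8.15
eef_pos: [0.528, 0.3425, -0.0116]
tool_rot: [-0.0, -0.098, 0.995, -0.001]
contact_force: [-1.9, -6.4, 9.7]
gripper_width: 0.461
t: 8.45
eef_pos: [0.528, 0.3425, -0.0116]
tool_rot: [0.0, -0.098, 0.995, 0.0]
contact_force: [-0.2, -1.1, 4.5]
gripper_width: 0.464
t 8.45 tcp [528.  342.5 -11.6] jaw 101.19 tilt [0.4 0.1] F [-0.2 -1.1  4.5] w 0.464 q [-0.71  0.67  0.05  1.81 -0.05  0.66  1.14]
row m/deg [ 0.0001 -0.0002  0.0001] [-0.    0.02 -0.01]
```

View pics/wrist8.png

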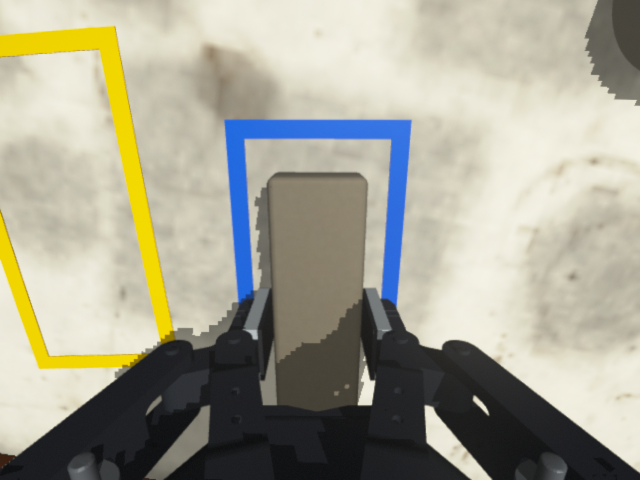

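Stone (317,290) lies centred and parallel in the blue outline. Releasing and rising.

```bash
python3 -m jog '0 0 0 0 0 0 0.045;0 0 0 0 0 0 0.056;0 0 0 0 0 0 0.06;0 0 0 0 0 0 0.06' 20;python3 -m jog '0 0 -0.01 0 0 0 0.06;0 0 -0.04 0 0 0 0.06;0 0 -0.08 0 0 0 0.06;0 0 -0.13 0 0 0 0.06;0 0 -0.18 0 0 0 0.06' ;python3 -m jog '0 0.05 -0.02 0 0 0 0.06;0 0.05 -0.02 0 0 0 0.06;0 0.05 -0.02 0 0 0 0.06' ; python3 - <<'E'
from h import *
from station import eyes
import pickle
c=grab(eyes,'wrist','wrist9'); pickle.dump(c,open('wrist9.pkl','wb'))
E
```

```text
t: 8.95
eef_pos: [0.5276, 0.3426, -0.012]
tool_rot: [-0.0, -0.098, 0.995, -0.0]
contact_force: [-0.5, 0.5, -0.1]
gripper_width: 0.703
t: 9.45
eef_pos: [0.5275, 0.3422, 0.1706]
tool_rot: [-0.0, -0.097, 0.995, -0.0]
contact_force: [0.5, -0.0, -0.3]
gripper_width: 0.701
t: 9.75
eef_pos: [0.5172, 0.394, 0.1896]
tool_rot: [0.001, -0.099, 0.995, 0.001]
contact_force: [0.1, -0.5, -0.8]
gripper_width: 0.703
```

View pics/wrist9.png

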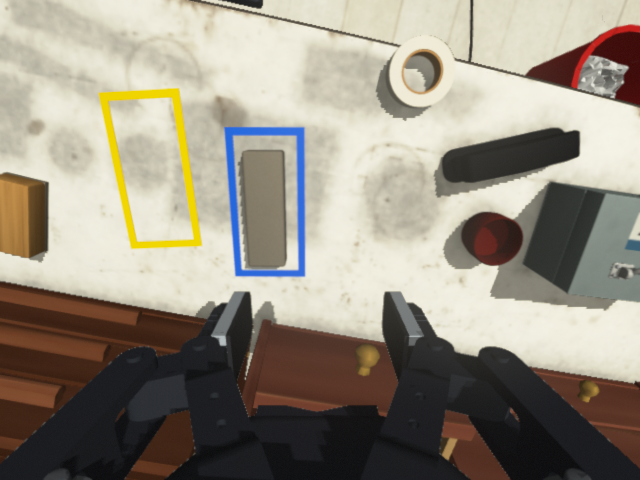

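```bash
cat >> wm.py <<'E'
def stone(c,x0,x1,y0,y1,fn=None):
    im=c['image'].astype(int); r,g,b=im[...,0],im[...,1],im[...,2]
    m=np.zeros(r.shape,bool); m[y0:y1,x0:x1]=1
    mm=m&(r>112)&(r<160)&(r-b>18)&(r-b<45)
    mm=cv2.morphologyEx(mm.astype(np.uint8),cv2.MORPH_OPEN,np.ones((5,5)))
    k=big(mm)[0]
    if fn:
        v=im.astype(np.uint8)[...,::-1].copy(); cv2.drawContours(v,[k],-1,(0,0,255),1); cv2.imwrite(fn,cv2.resize(v[y0:y1,x0:x1],None,fx=4,fy=4))
    return rect(c,k,.022)
E
python3 - <<'E'
from wm import *; import pickle
c=pickle.load(open('wrist9.pkl','rb'))
bl,ye=measure(c); print('blue',rect(c,bl,0)); print(stone(c,236,296,142,272,'pics/w9s.png'))
E
python3 go.py 517 394 240 95
```

```text
blue [528.  341.9  80.5 162.4  11.2]
[527.3 342.4  38.6 118.5  11.3]
t 9.8 tcp [517.6 391.7 188.4] jaw 101.26 tilt [-0.  -0.1] F [-0.3 -1.1  0. ] w 0.705 q [-0.79  0.45  0.07  1.65 -0.03  1.04  1.05]
row m/deg [ 0.0002  0.0024 -0.0516] [-0.01 -0.    6.26]
```

View pics/w9s.png

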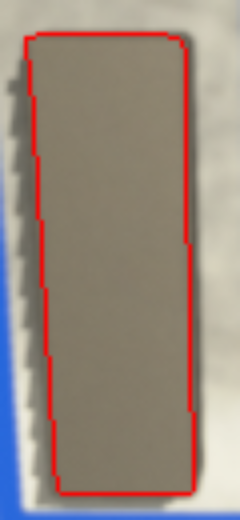

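Stone at (527.3,342.4), yaw 11.3° against blue (528.0,341.9), 11.2°: within 1 mm. Now to the plate, high over the guard.

```bash
python3 go.py 515 145 220 93.5; python3 -m jog '-0.045 -0.24 -0.032 0 0 7.7 0.06;-0.045 -0.24 -0.032 0 0 7.7 0.06;-0.045 -0.24 -0.032 0 0 7.7 0.06;-0.045 -0.24 -0.032 0 0 7.7 0.06;-0.045 -0.24 -0.032 0 0 7.7 0.06'; python3 go.py 505 -140 220 93.5
```

```text
t 9.8 tcp [517.6 391.7 188.4] jaw 101.26 tilt [-0.  -0.1] F [-0.3 -1.1  0. ] w 0.705 q [-0.79  0.45  0.07  1.65 -0.03  1.04  1.05]
row m/deg [ 0.0507 -0.2415 -0.0316] [-0.01 -0.    7.76]
t: 10.3
eef_pos: [0.6089, 0.1602, 0.2196]
tool_rot: [-0.001, -0.029, 1.0, -0.001]
contact_force: [1.2, 0.4, -0.4]
gripper_width: 0.7
t 10.3 tcp [608.9 160.2 219.6] jaw 93.31 tilt [-1.7 -1.8] F [ 1.2  0.4 -0.4] w 0.7 q [-0.48  0.4   0.17  1.67 -0.07  1.09  1.34]
row m/deg [ 0.121  -0.2937  0.0003] [-0.1  -0.1  -0.19]
```

I typed the x sign wrong and ended at x = 609 mm instead of 515. Nothing was touched (no force), so I'll correct it in this move.

```bash
python3 -m jog '0.05 -0.02 0 0 0 0 0.06;0.09 -0.05 0 0 0 0 0.06;0.105 -0.1 0 0 0 0 0.06;0.113 -0.15 0 0 0 0 0.06;0.116 -0.2 0 0 0 0 0.06'; python3 go.py 505 -140 220 93.5
```

```text
t: 10.8
eef_pos: [0.5028, -0.0389, 0.2196]
tool_rot: [-0.001, -0.03, 1.0, 0.0]
contact_force: [1.6, 0.7, -0.5]
gripper_width: 0.709
t 10.8 tcp [502.8 -38.9 219.6] jaw 93.42 tilt [-2.  0.] F [ 1.6  0.7 -0.5] w 0.709 q [-0.28  0.18  0.26  1.96 -0.06  1.01  1.64]
row m/deg [ 0.0038 -0.101  -0.0004] [ 0.01 -0.11 -0.08]
```

```bash
python3 -m jog '0.004 -0.05 0 0 0 0 0.06;0.004 -0.1 0 0 0 0 0.06;0.004 -0.1 0 0 0 0 0.06;0.004 -0.1 0 0 0 0 0.06;0.004 -0.1 0 0 0 0 0.06'; python3 - <<'E'
from h import *
from station import eyes
import pickle
c=grab(eyes,'wrist','wrist10'); pickle.dump(c,open('wrist10.pkl','wb'))
E
python3 go.py 515 -152 220 93.5
```

```text
t: 11.3
eef_pos: [0.5066, -0.1353, 0.2195]
tool_rot: [-0.001, -0.031, 1.0, 0.0]
contact_force: [0.5, -1.4, 0.3]
gripper_width: 0.703
t 11.35 tcp [ 506.9 -134.8  219.7] jaw 93.58 tilt [-1.3  0.7] F [-0.  -0.4  0.5] w 0.703 q [-0.14  0.22  0.33  1.92 -0.08  1.02  1.86]
row m/deg [-0.007  -0.0177 -0.0003] [ 0.04 -0.07  0.08]
```

View pics/wrist10.png

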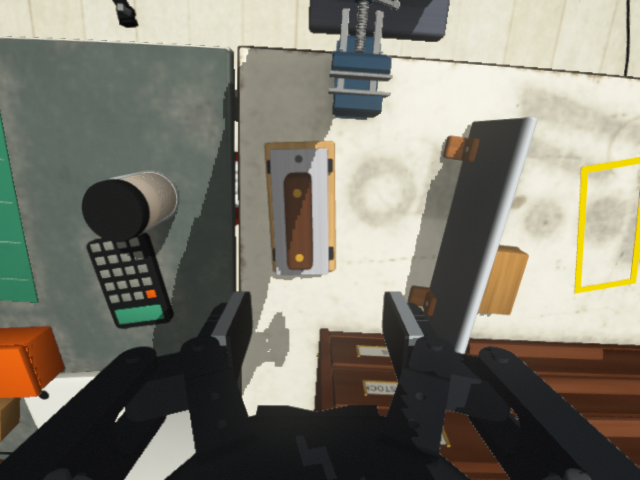

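The wrist view shows the plate on its stand at (300,210), handle top (299,222), guard bead (500,235), jar (115,208) and vise (362,85).

```bash
python3 - <<'E'
from wm import *; import pickle
c=pickle.load(open('wrist10.pkl','rb')); im=c['image'].astype(int); r,g,b=im[...,0],im[...,1],im[...,2]
for p in [(299,222),(315,180),(286,220),(325,200),(330,250),(292,170)]: print(p,im[p[1],p[0]])
m=np.zeros(r.shape,bool); m[135:285,255:345]=1
h=m&(r-b>25)&(r<130); h=cv2.morphologyEx(h.astype(np.uint8),cv2.MORPH_CLOSE,np.ones((7,7)))
kh=big(h)[0]; print('handle',rect(c,kh,.072))
p=m&(((b-r)>-2)&(r>100)); p=cv2.morphologyEx(p.astype(np.uint8),cv2.MORPH_OPEN,np.ones((3,3)))
kp=big(p)[0]; print('plate',rect(c,kp,.028))
v=im.astype(np.uint8)[...,::-1].copy(); cv2.drawContours(v,[kh],-1,(0,255,0),1); cv2.drawContours(v,[kp],-1,(0,0,255),1); cv2.imwrite('pics/w10p.png',cv2.resize(v[130:290,250:350],None,fx=4,fy=3.7))
E
```

```text
(299, 222) [104  68  47]
(315, 180) [202 200 203]
(286, 220) [58 44 37]
(325, 200) [202 203 203]
(330, 250) [63 62 58]
(292, 170) [113 112 113]
handle [ 516.6 -152.1   24.    91.3    3.6]
plate [ 517.2 -152.1   59.   137.6    4.5]
```

View pics/w10p.png

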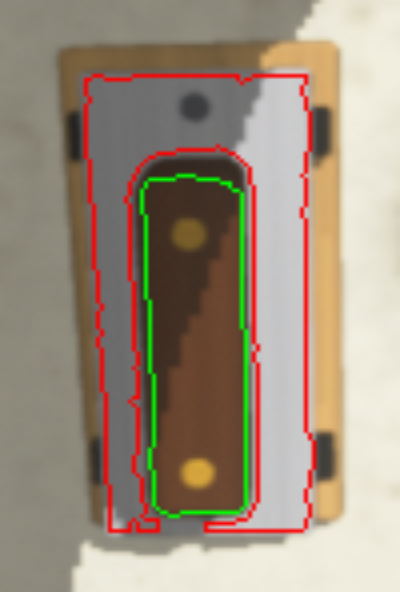

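Handle and plate agree: centre (517,-152), yaw about 4.2°, sizes fit. Descending over it.

```bash
python3 go.py 517 -152 80 94.2; python3 -m jog '-0.009 -0.018 0.03 0 0 -0.6 0.06;-0.009 -0.018 0.08 0 0 -0.6 0.06;-0.009 -0.018 0.12 0 0 -0.6 0.06;-0.009 -0.018 0.14 0 0 -0.6 0.06;-0.009 -0.018 0.14 0 0 -0.6 0.06';  python3 go.py 517 -152 80 94.2; python3 - <<'E'
from h import *
from station import eyes
c=grab(eyes,'wrist','wrist11')
E
```

```text
t 11.35 tcp [ 506.9 -134.8  219.7] jaw 93.58 tilt [-1.3  0.7] F [-0.  -0.4  0.5] w 0.703 q [-0.14  0.22  0.33  1.92 -0.08  1.02  1.86]
row m/deg [-0.0092 -0.0179  0.1396] [ 0.04 -0.07 -0.62]
t: 11.85
eef_pos: [0.515, -0.1513, 0.0772]
tool_rot: [-0.003, -0.037, 0.999, 0.001]
contact_force: [-0.1, 0.3, -0.5]
gripper_width: 0.703
t 11.85 tcp [ 515.  -151.3   77.2] jaw 94.24 tilt [-6.6  1.4] F [-0.1  0.3 -0.5] w 0.703 q [-0.06  0.44  0.29  2.01 -0.18  0.73  1.99]
row m/deg [-0.0019 -0.0008 -0.0028] [ 0.11 -0.37  0.04]
```

View pics/wrist11.png

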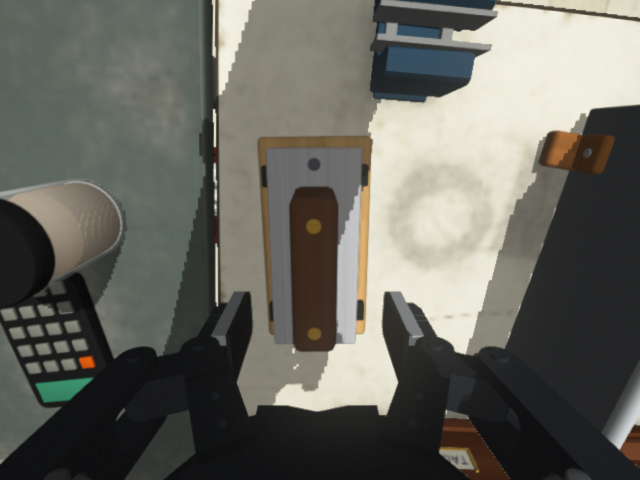

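Fingers straddle the handle (290–337 px between pads at 245 and 388). Descending further.

```bash
python3 -m jog '-0.001 0 0.02 0 0 0 0.06;-0.001 0 0.035 0 0 0 0.06;-0.001 0 0.045 0 0 0 0.06;-0.001 0 0.05 0 0 0 0.06;-0.001 0 0.05 0 0 0 0.06';  python3 go.py 517 -152 20 94.2; python3 - <<'E'
from h import *
from station import eyes
c=grab(eyes,'wrist','wrist12')
c=grab(eyes,'scene','scene12')
im=cv2.imread('pics/scene12.png'); cv2.imwrite('pics/scene12c.png',cv2.resize(im[120:270,270:430],None,fx=4.5,fy=4))
E
```

```text
t: 12.4
eef_pos: [0.5188, -0.1532, 0.0306]
tool_rot: [0.0, -0.036, 0.999, 0.0]
contact_force: [-1.3, -0.3, -0.4]
gripper_width: 0.7
t 12.4 tcp [ 518.8 -153.2   30.6] jaw 94.11 tilt [0.4 0.1] F [-1.3 -0.3 -0.4] w 0.7 q [-0.03  0.51  0.26  2.03 -0.22  0.62  2.02]
row m/deg [0.0017 0.0013 0.0106] [ 0.    0.02 -0.09]
```

View pics/wrist12.png

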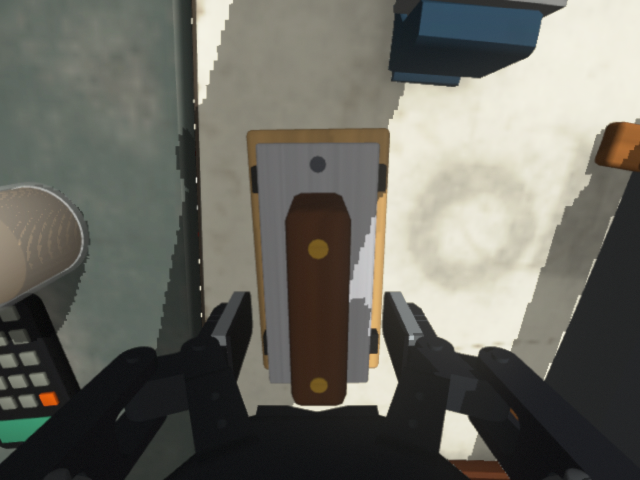

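View pics/scene12c.png

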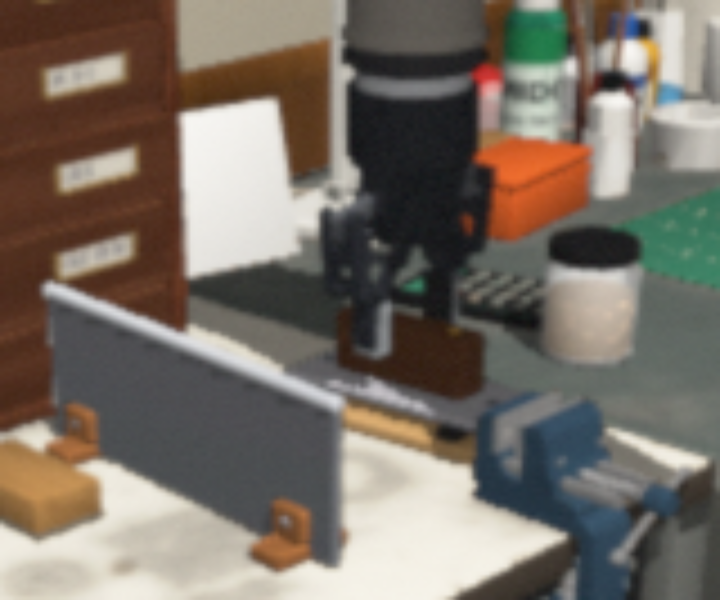

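```bash
python3 -m jog '0.0015 0.001 0.006 0 0 0 0.06;0.0015 0.001 0.011 0 0 0 0.06;0.0015 0.001 0.013 0 0 0 0.06;0.0015 0.001 0.013 0 0 0 0.05;0.0015 0.001 0.013 0 0 0 0.04' 40;python3 -m jog '0 0 0 0 0 0 0.03; 0 0 0 0 0 0 0.02;0 0 0 0 0 0 0.01;0 0 0 0 0 0 0.01;0 0 0 0 0 0 0.01' 50; python3 -m jog '0 0 0 0 0 0 0.01; 0 0 0 0 0 0 0.01;0 0 0 0 0 0 0.01' 70; python3 go.py 517 -152 20 94.2; python3 - <<'E'
from h import *
from station import eyes
c=grab(eyes,'wrist','wrist13')
E
```

```text
t: 13.0
eef_pos: [0.5168, -0.1525, 0.0171]
tool_rot: [-0.0, -0.036, 0.999, 0.0]
contact_force: [-0.1, -0.2, 0.3]
gripper_width: 0.472
t: 13.5
eef_pos: [0.5171, -0.1527, 0.0175]
tool_rot: [0.0, -0.036, 0.999, -0.0]
contact_force: [-0.4, -0.6, 2.8]
gripper_width: 0.298
t: 13.8
eef_pos: [0.5171, -0.1526, 0.0175]
tool_rot: [0.0, -0.036, 0.999, -0.0]
contact_force: [-0.1, -0.2, 5.3]
gripper_width: 0.296
t 13.8 tcp [ 517.1 -152.6   17.5] jaw 94.08 tilt [ 0.5 -0.1] F [-0.1 -0.2  5.3] w 0.296 q [-0.03  0.53  0.25  2.04 -0.23  0.6   2.02]
row m/deg [ 0.0001  0.0007 -0.0025] [-0.01  0.03 -0.12]
```

View pics/wrist13.png

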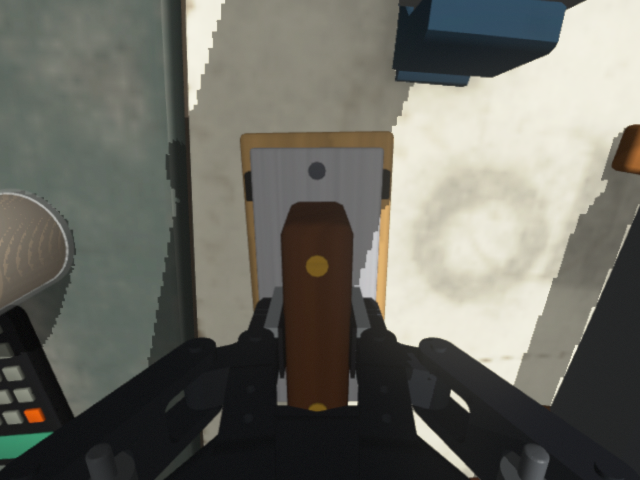

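Handle gripped (0.296 ≈ 25.3 mm). The plate underside is 20 mm at eef z = 17.5, so underside = eef z + 2.5 mm. Lifting.

```bash
python3 -m jog '0 0 -0.004 0 0 0 0.01; 0 0 -0.012 0 0 0 0.01;0 0 -0.025 0 0 0 0.01;0 0 -0.045 0 0 0 0.01;0 0 -0.07 0 0 0 0.01' 70; python3 -m jog '0 0 -0.03 0 0 0 0.01; 0 0 -0.06 0 0 0 0.01;0 0 -0.085 0 0 0 0.01;0 0 -0.1 0 0 0 0.01;0 0 -0.1 0 0 0 0.01' 70;  python3 go.py 527.5 342 190 101.2; python3 - <<'E'
from h import *
from station import eyes
c=grab(eyes,'wrist','wrist14')
c=grab(eyes,'scene','scene14')
im=cv2.imread('pics/scene14.png'); cv2.imwrite('pics/scene14c.png',cv2.resize(im[50:250,250:450],None,fx=3,fy=3))
E
```

```text
t: 14.35
eef_pos: [0.5161, -0.1523, 0.088]
tool_rot: [-0.001, -0.036, 0.999, 0.0]
contact_force: [0.2, 0.5, -3.7]
gripper_width: 0.29
t: 14.85
eef_pos: [0.5182, -0.1529, 0.1902]
tool_rot: [0.003, -0.036, 0.999, -0.0]
contact_force: [-0.1, -1.0, -2.9]
gripper_width: 0.3
t 14.85 tcp [ 518.2 -152.9  190.2] jaw 94.07 tilt [ 5.  -0.4] F [-0.1 -1.  -2.9] w 0.3 q [-0.11  0.28  0.34  1.92 -0.11  0.95  1.93]
row m/deg [-0.0444  0.493   0.    ] [-0.06  0.28 -7.13]
```

View pics/wrist14.png

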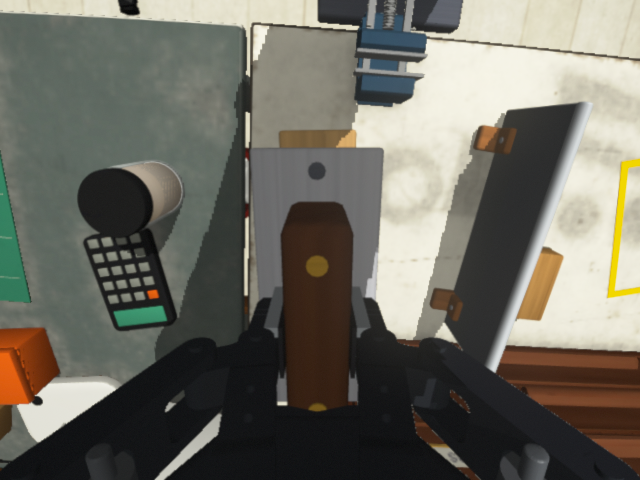

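View pics/scene14c.png

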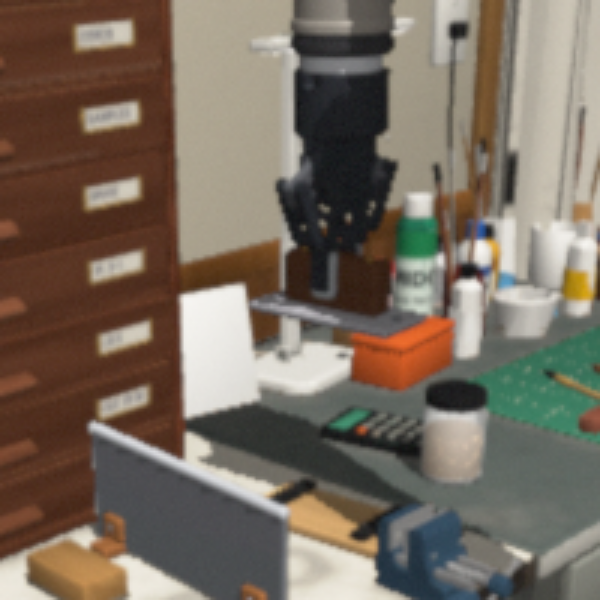

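Plate held level and unmoved in the grip (wrist picture as before lifting); underside about 193 mm. Carrying over the guard.

```bash
python3 -m jog '-0.001 0.01 0 0 0 -0.1 0.01; -0.003 0.03 0 0 0 -0.4 0.01;-0.005 0.058 0 0 0 -0.8 0.01;-0.008 0.088 0 0 0 -1.3 0.01;-0.011 0.118 0 0 0 -1.7 0.01' 70; python3 go.py 527.5 342 190 101.2; python3 -m jog '-0.003 0.03 0 0 0 -0.4 0.01; -0.005 0.06 0 0 0 -0.9 0.01;-0.008 0.09 0 0 0 -1.3 0.01;-0.01 0.12 0 0 0 -1.7 0.01;-0.012 0.15 0 0 0 -2.2 0.01' 70;  python3 go.py 527.5 342 190 101.2
```

```text
t: 15.45
eef_pos: [0.5184, -0.0322, 0.186]
tool_rot: [-0.001, -0.051, 0.999, 0.0]
contact_force: [1.0, -0.5, -3.5]
gripper_width: 0.293
t 15.45 tcp [518.4 -32.2 186. ] jaw 95.81 tilt [-2.5 -0. ] F [ 1.  -0.5 -3.5] w 0.293 q [-0.29  0.25  0.28  1.96 -0.08  0.94  1.7 ]
row m/deg [-0.047   0.3714 -0.004 ] [ 0.02 -0.14 -5.39]
t: 15.95
eef_pos: [0.5149, 0.1182, 0.186]
tool_rot: [-0.001, -0.07, 0.998, -0.0]
contact_force: [1.4, 0.1, -2.9]
gripper_width: 0.295
t 15.95 tcp [514.9 118.2 186. ] jaw 98.04 tilt [-2.4 -0.7] F [ 1.4  0.1 -2.9] w 0.295 q [-0.5   0.26  0.19  1.94 -0.06  0.95  1.43]
row m/deg [-0.0438  0.2199 -0.0042] [-0.01 -0.14 -3.16]
```

```bash
python3 -m jog '-0.006 0.03 0 0 0 -0.4 0.01; -0.012 0.06 0 0 0 -0.9 0.01;-0.018 0.09 0 0 0 -1.3 0.01;-0.024 0.12 0 0 0 -1.7 0.01;-0.03 0.15 0 0 0 -2.2 0.01' 70; python3 go.py 527.5 342 180 101.2
```

```text
t: 16.45
eef_pos: [0.5237, 0.2707, 0.1857]
tool_rot: [-0.001, -0.089, 0.996, -0.001]
contact_force: [0.3, -0.2, -2.8]
gripper_width: 0.293
t 16.45 tcp [523.7 270.7 185.7] jaw 100.24 tilt [-2.5 -1.2] F [ 0.3 -0.2 -2.8] w 0.293 q [-0.68  0.36  0.13  1.8  -0.05  0.99  1.22]
row m/deg [-0.0164  0.0695  0.0056] [-0.04 -0.15 -0.96]
```

```bash
python3 -m jog '-0.006 0.026 0.002 0 0 -0.4 0.01; -0.011 0.046 0.004 0 0 -0.7 0.01;-0.015 0.062 0.006 0 0 -0.9 0.01;-0.016 0.069 0.006 0 0 -1 0.01;-0.016 0.069 0.006 0 0 -1 0.01' 70; python3 -m jog '0 0 0 0 0 0 0.01; 0 0 0 0 0 0 0.01;0 0 0 0 0 0 0.01'; python3 go.py 527.5 342 60 101.2;  python3 - <<'E'
from h import *
from station import eyes
import pickle
c=grab(eyes,'wrist','wrist15'); pickle.dump(c,open('wrist15.pkl','wb'))
E
```

```text
t: 16.95
eef_pos: [0.5283, 0.3403, 0.1807]
tool_rot: [-0.0, -0.098, 0.995, -0.0]
contact_force: [0.4, -0.4, -2.7]
gripper_width: 0.293
t: 17.25
eef_pos: [0.5291, 0.3387, 0.1815]
tool_rot: [0.0, -0.097, 0.995, -0.0]
contact_force: [0.5, 0.1, -3.1]
gripper_width: 0.292
t 17.25 tcp [529.1 338.7 181.5] jaw 101.09 tilt [ 0.3 -0.2] F [ 0.5  0.1 -3.1] w 0.292 q [-0.75  0.43  0.11  1.71 -0.05  1.01  1.14]
row m/deg [0.0009 0.0036 0.1215] [-0.01  0.02 -0.11]
```

View pics/wrist15.png

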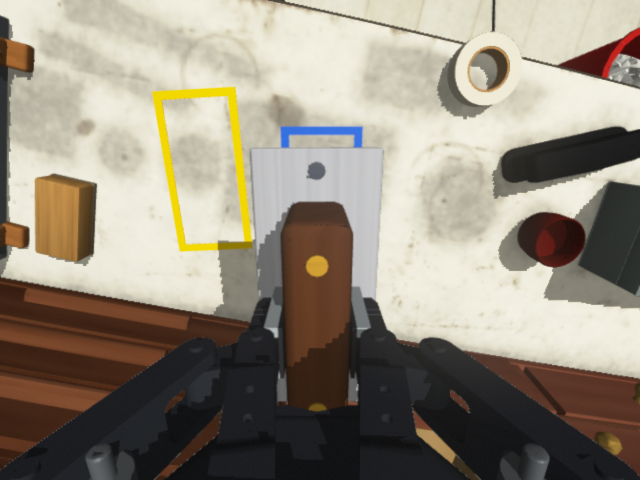

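```bash
python3 - <<'E'
from wm import *; import pickle
from station import status
c=pickle.load(open('wrist15.pkl','rb')); o=status.get_obs(); T=Q(o['tool_rot'])
im=c['image'].astype(int); r,g,b=im[...,0],im[...,1],im[...,2]
m=np.zeros(r.shape,bool); m[140:300,245:390]=1
p=m&(b>=r-1)&(r>140)&(b-r<40); p=cv2.morphologyEx(p.astype(np.uint8),cv2.MORPH_OPEN,np.ones((3,3)))
k=big(p)[0].reshape(-1,2)
for z in (.0085,.0105,.0125):
    P=T.inv().apply(plane(c,k,o['eef_pos'][2]+z)-o['eef_pos'])*1000
    q=k
    row=lambda y,s: P[(k[:,1]==y)]
    L=P[(k[:,0]<262)&(k[:,1]>158)&(k[:,1]<290)]; Rr=P[(k[:,0]>372)&(k[:,1]>158)&(k[:,1]<290)]; E=P[(k[:,1]<153)&(k[:,0]>258)&(k[:,0]<376)]
    print(z,'L y',np.polyfit(L[:,0],L[:,1],1).round(3),'R y',np.polyfit(Rr[:,0],Rr[:,1],1).round(3),'end x',np.median(E[:,0]).round(2),np.polyfit(E[:,1],E[:,0],1).round(3))
E
```

```text
0.0085 L y [-1.6000e-02 -2.9339e+01] R y [1.0000e-03 2.9154e+01] end x 69.19 [5.0000e-03 6.9134e+01]
0.0105 L y [-1.6000e-02 -2.8952e+01] R y [1.0000e-03 2.8779e+01] end x 69.27 [5.0000e-03 6.9222e+01]
0.0125 L y [-1.6000e-02 -2.8566e+01] R y [1.0000e-03 2.8404e+01] end x 69.36 [5.0000e-03 6.9309e+01]
```

The plate is centred on the TCP within 0.5 mm. Lowering to an eef height of 48 first, for a side look.

```bash
python3 go.py 527.5 342.2 48 101.2; python3 -m jog '0.001 0.004 0.02 0 0 0 0.01; 0.001 0.004 0.05 0 0 0 0.01;0.001 0.004 0.085 0 0 0 0.01;0.001 0.004 0.115 0 0 0 0.01;0.001 0.004 0.13 0 0 0 0.01'; python3 -m jog '0 0 0.003 0 0 0 0.01; 0 0 0.003 0 0 0 0.01;0 0 0.003 0 0 0 0.01'; python3 go.py 527.5 342.2 29.5 101.2;  python3 - <<'E'
from h import *
from station import eyes
import pickle
c=grab(eyes,'scene','scene16'); pickle.dump(c,open('scene16.pkl','wb'))
im=cv2.imread('pics/scene16.png'); cv2.imwrite('pics/scene16c.png',cv2.resize(im[220:340,140:270],None,fx=6,fy=5))
E
```

```text
t 17.3 tcp [529.  339.  181.5] jaw 101.11 tilt [ 0.3 -0. ] F [ 0.7 -0.5 -3. ] w 0.293 q [-0.75  0.43  0.11  1.71 -0.05  1.01  1.14]
row m/deg [0.0009 0.0035 0.1335] [-0.01  0.02 -0.09]
t: 17.8
eef_pos: [0.5256, 0.3423, 0.0487]
tool_rot: [-0.002, -0.097, 0.995, -0.001]
contact_force: [-0.5, -0.7, -2.6]
gripper_width: 0.294
t: 18.1
eef_pos: [0.5281, 0.3443, 0.05]
tool_rot: [0.001, -0.097, 0.995, 0.001]
contact_force: [-0.2, -0.6, -2.8]
gripper_width: 0.292
t 18.1 tcp [528.1 344.3  50. ] jaw 101.17 tilt [2.3 1.8] F [-0.2 -0.6 -2.8] w 0.292 q [-0.74  0.59  0.09  1.8  -0.07  0.76  1.15]
row m/deg [ 0.0011 -0.002   0.0205] [ 0.08  0.15 -0.03]
```

View pics/scene16c.png

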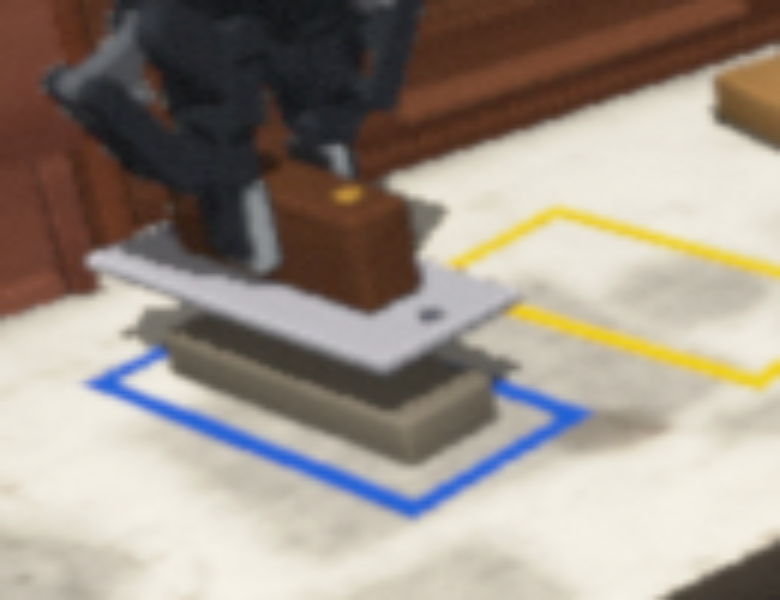

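```bash
python3 - <<'E'
from h import *; import pickle
s=pickle.load(open('scene16.pkl','rb'))
R2=R.from_euler('z',11.2,degrees=True)
for z in (.0465,.0525,.0605): print(z,proj(s,[np.array([.5281,.3443,z])+R2.apply([a,b,0]) for a,b in((-.07,.03),(-.07,-.03),(.07,.03))]).round(1).tolist())
for z in (0,.022): print(z,proj(s,[np.array([.5273,.3424,z])+R2.apply([a,b,0]) for a,b in((-.06,.02),(-.06,-.02),(.06,.02))]).round(1).tolist())
E
python3 go.py 527.5 342.2 29.5 101.2
```

```text
0.0465 [[203.1, 298.5], [226.5, 283.5], [154.4, 277.0]]
0.0525 [[202.6, 295.8], [226.1, 280.9], [153.8, 274.4]]
0.0605 [[202.0, 292.2], [225.6, 277.3], [153.0, 270.9]]
0 [[207.9, 314.3], [223.0, 304.0], [167.0, 295.2]]
0.022 [[206.4, 304.8], [221.7, 294.7], [165.1, 286.2]]
t 18.15 tcp [528.1 344.3  50. ] jaw 101.18 tilt [2.4 1.9] F [-1.   1.  -2.4] w 0.293 q [-0.74  0.58  0.09  1.8  -0.07  0.76  1.15]
row m/deg [ 0.0011 -0.002   0.0205] [ 0.08  0.16 -0.02]
```

The side view agrees: the near plate corner at (204.5,294.6) and the stone corner at (208.7,312.6) are shifted from prediction by the same 1–2 px. So heights and centring are sound. Final descent, slowly.

```bash
python3 -m jog '0 -0.001 0.003 0 0 0 0.01; 0.001 -0.002 0.008 0.1 0.1 0 0.01;0.001 -0.002 0.013 0.1 0.1 0 0.01;0.001 -0.002 0.016 0.1 0.1 0 0.01;0.001 -0.002 0.018 0.1 0.1 0 0.01'; python3 -m jog '0 0 0 0 0 0 0.01; 0 0 0 0 0 0 0.01;0 0 0 0 0 0 0.01;0 0 0 0 0 0 0.01'; python3 go.py 527.5 342.2 29.5 101.2
```

```text
t: 18.65
eef_pos: [0.526, 0.3413, 0.0297]
tool_rot: [-0.001, -0.098, 0.995, -0.001]
contact_force: [-0.4, 0.9, -3.4]
gripper_width: 0.294
t: 19.05
eef_pos: [0.5264, 0.3415, 0.0304]
tool_rot: [-0.001, -0.097, 0.995, -0.001]
contact_force: [0.3, -0.5, -1.4]
gripper_width: 0.292
t 19.05 tcp [526.4 341.5  30.4] jaw 101.19 tilt [-1.1 -1.8] F [ 0.3 -0.5 -1.4] w 0.292 q [-0.74  0.61  0.08  1.81 -0.07  0.73  1.15]
row m/deg [-0.0012  0.0005  0.0009] [-0.09 -0.08 -0.01]
```

```bash
python3 -m jog '-0.001 0.0005 0.001 -0.08 -0.08 0 0.01;-0.001 0.0005 0.001 -0.08 -0.08 0 0.01;-0.001 0.0005 0.001 -0.08 -0.08 0 0.01;-0.001 0.0005 0.001 -0.08 -0.08 0 0.01;-0.001 0.0005 0.001 -0.08 -0.08 0 0.01'; python3 -m jog '0 0 0 0 0 0 0.01; 0 0 0 0 0 0 0.01;0 0 0 0 0 0 0.01;0 0 0 0 0 0 0.01;0 0 0 0 0 0 0.01'; python3 go.py 527.5 342.2 29.5 101.2;  python3 - <<'E'
from h import *
from station import eyes
import pickle
c=grab(eyes,'scene','scene17'); pickle.dump(c,open('scene17.pkl','wb'))
im=cv2.imread('pics/scene17.png'); cv2.imwrite('pics/scene17c.png',cv2.resize(im[220:340,140:270],None,fx=6,fy=5))
c=grab(eyes,'top','top17')
im=cv2.imread('pics/top17.png'); cv2.imwrite('pics/top17c.png',cv2.resize(im[165:300,120:470],None,fx=2.28,fy=2.28))
grab(eyes,'wrist','wrist17')
R2=R.from_euler('z',11.2,degrees=True); s=pickle.load(open('scene17.pkl','rb'))
for z in (.032,.040): print(z,proj(s,[np.array([.5275,.3422,z])+R2.apply([a,b,0]) for a,b in((-.07,.03),(-.07,-.03),(.07,.03))]).round(1).tolist())
E
python3 go.py 527.5 342.2 29.5 101.2
```

```text
t: 19.55
eef_pos: [0.5272, 0.3421, 0.0293]
tool_rot: [-0.0, -0.097, 0.995, -0.0]
contact_force: [0.8, -0.3, -2.8]
gripper_width: 0.297
t: 20.05
eef_pos: [0.5272, 0.3421, 0.0293]
tool_rot: [-0.0, -0.097, 0.995, -0.0]
contact_force: [0.5, -1.0, -2.3]
gripper_width: 0.294
t 20.05 tcp [527.2 342.1  29.3] jaw 101.19 tilt [-0.3 -0.4] F [ 0.5 -1.  -2.3] w 0.294 q [-0.74  0.61  0.08  1.81 -0.07  0.73  1.15]
row m/deg [-0.0003  0.     -0.0002] [-0.02 -0.02 -0.01]
0.032 [[205.4, 304.7], [228.4, 289.5], [156.9, 282.8]]
0.04 [[204.8, 301.1], [227.9, 286.0], [156.1, 279.4]]
t 20.2 tcp [527.2 342.1  29.2] jaw 101.19 tilt [-0.3 -0.4] F [ 1.1 -0.3 -2.5] w 0.291 q [-0.74  0.61  0.08  1.81 -0.07  0.73  1.15]
row m/deg [-0.0003  0.     -0.0003] [-0.02 -0.02 -0.01]
```

View pics/scene17c.png

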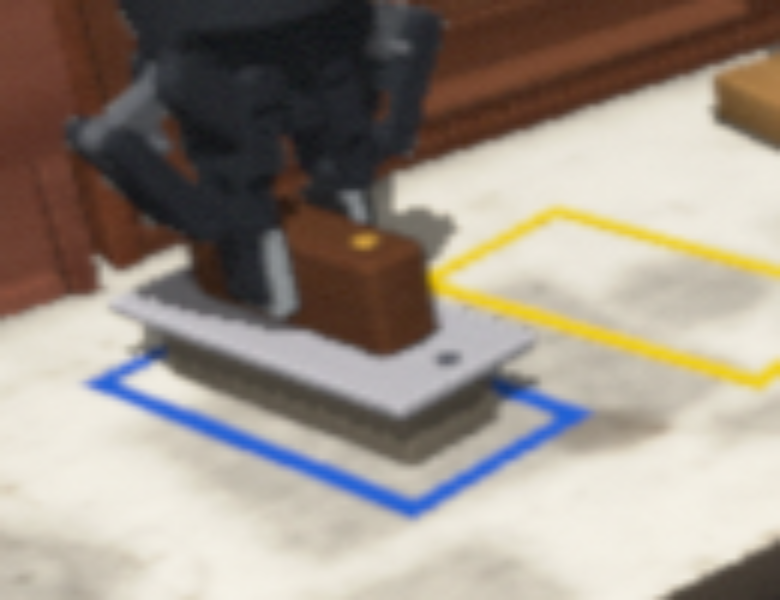

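View pics/wrist17.png

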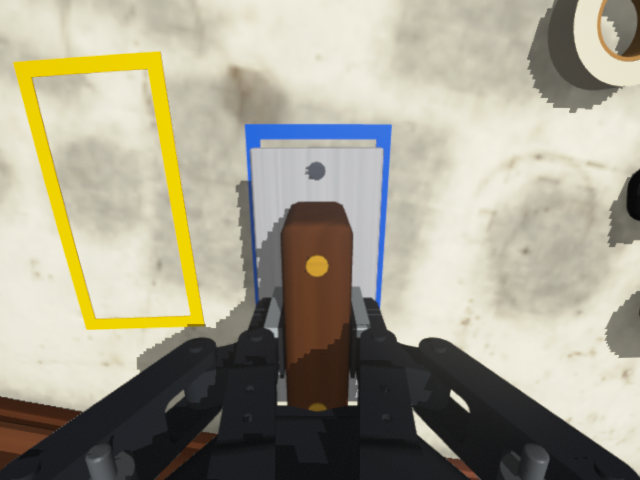

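View pics/top17c.png

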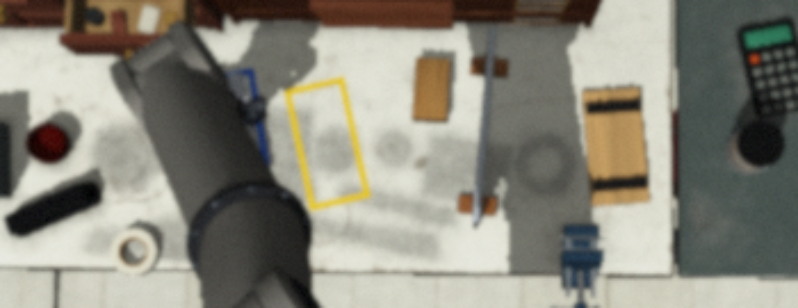

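The plate's near corner at (207,303.6) fits an underside at about 32 mm, so the gap over the stone is about 10 mm. The plate is centred and parallel, the stone is still in blue, and the block, roll and jar are unmoved. Handing in.

```bash
python3 - <<'E'
from station import workorder
print(workorder.hand_in())
E
```

```text
the job is handed in; nothing more can be done
None
```

I slid the stone into the blue outline. The plate now hangs level and still about 10 mm above it, held by its handle. I handed the job in at about 20 s of the 58 s allowed; no verdict is reported.

**Stone:** I gripped it at 20 N and slid it without lifting, pressing it lightly onto the bench. Measured after release, it was within 1 mm of the blue outline's centre and 0.1° of its direction. Once the plate was over it I could only see that it was still inside the outline.

**Plate:** I took it by the handle at 70 N and carried it with its underside about 190 mm up, against the guard's 110 mm.
- **Gap:** about 9.8 mm, taken from the stand height and the arm's reading. The scene camera agrees within its 2 mm or so.
- **Alignment:** centred to about 0.5 mm, tilt under 0.05°, lengthwise to within about 0.5°.
- **Contact:** the force readings showed only the plate's weight, so no touch of stone or guard.

**Bystanders:** the sanding block, jar and tape roll look unmoved in the last top view.

**What disagreed or went wrong:**
- **Fingertips:** they stood about 20 mm higher than the TCP reading implied. My first attempt to close on the stone shut above it without force; I then set the height from the camera views.
- **Wrong sign:** I typed one sign wrong in a transit with the empty gripper. The tool swung to x = 0.61 m at a height of 0.22 m and touched nothing.
- **Plate width:** it measured about 1 mm narrow in the wrist camera. I put this down to edge and calibration error, because the scene camera confirmed the height.

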